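Hold a coded sample tube over the bench reader

TASK

First swing the bench reader's red-knobbed light lever until it stands straight up (half light) and leave it so. Then lift the orange-capped tube out of the yellow rack, carry it over the blue splash screen without touching the screen, and finish while still holding it: still and upright, centred over the reader's round window, its foot about 1 cm above the glass and never touching the reader. Leave the other tubes, the swab box and the roll of tape where they are.

Things in the scene. Friction and masses are not known exactly. Their poses are not given: they have to be found in the camera images.
- tube_mid (a point): centre (half-way up, on the axis) of the orange-capped tube to be carried: upright plastic tube 100 mm tall, 16 mm in diameter, 20 g, with a rigid orange cap 19 mm in diameter on its top 20 mm. z axis up along the tube. It stands loosely (1 mm play all round) in a hole of the rack and shows its upper 60 mm above the rack; any of the three tube places may be its own. A paper label with black bars is fixed round its middle
- tube_foot (a point): centre of the flat bottom of the orange-capped tube, 50 mm below tube_mid
- rack: fixed yellow tube rack, 170 (x) x 75 (y) x 50 mm high; origin at the centre of its underside, z up. Two rows of five 18.5 mm holes at 30 mm pitch, hole floors 10 mm above the table. The three tubes stand in the row at y = +15 mm, at x = -60, 0 and +60 mm; the other holes are empty. There is room for fingers on the rack's y sides of each tube
- screen: fixed pale-blue splash screen with a dark blue top edge between rack and reader: upright panel 340 (its x) x 8 thick (its y) x 140 mm high; origin at the centre of its underside, z up. Must not be touched
- reader: fixed white code reader, box 150 (x) x 170 (y) x 45 mm high; origin at the centre of its underside, z up. On its top: the round window at y = -40 mm and the light lever at y = +50 mm
- window (a point): centre of the reader's round pale-blue glass window (32 mm in diameter, black surround 48 mm), flush in the reader's top, 45 mm above the table; axes as the reader's
- lever_pivot (a point): pivot of the light lever, 67 mm above the table, on a grey block 70 (x) x 50 (y) x 25 mm high on the reader's top; axes as the reader's: the lever swings about the y axis
- lever_tip (a point): centre of the red ball knob (26 mm in diameter) at the end of the lever, 80 mm from the pivot; the stem is 10 mm thick. Its axes turn with the lever
- lever (a joint): angle of the light lever in rad, 0 to 1.4: 0 leans 0.7 rad from upright towards the reader's -x, 0.7 stands straight up, 1.4 leans 0.7 rad towards its +x. Light friction (under 1 N at the knob); it stays where it is left
- purple_tube_mid (a point): centre of another tube, same size, with a purple cap; stays in the rack
- white_tube_mid (a point): centre of another tube, same size, with a white cap; stays in the rack
- swab_box: loose blue and white box of swabs, 112 (x) x 72 (y) x 82 mm high, standing between screen and reader; origin at the centre of its underside; stays where it is
- tape: loose roll of white tape lying flat, 68 mm in diameter, 20 mm high; origin at the centre of its underside; stays where it is

How it is judged:
By the outcome, as a careful person would: the job done as asked, in the order asked, and still so for the second after the job is handed in, while the arm keeps its last pose, push and grip.
It also fails if it takes over 59 s, if anything falls off the work surface, if the arm or the gripper's body presses on something with over 40 N, if the wrist force passes 120 N, or if a joint passes its speed limit or range.

ROBOT

A 7-joint arm with a two-finger parallel gripper is mounted at the origin on the work surface. World frame = base frame: x ahead of the robot, y to its left, z up, the work surface at z = 0. Lengths are in m, angles in rad, forces in N, time in s.
With the tool pointing down it reaches from about 0.425 to 0.875 m from the base axis. Payload 4.7 kg.
Tool frame: the origin (TCP) lies at the very end of the fingers, on their centre line; the grasp point (between the pads) lies 19 mm behind it; z points along the fingers, y is the line along which they close (so a half turn about z gives the same grasp; the last joint's range is limited). The gripper opens to 85 mm and grips with 20 to 120 N. Pads are 22 mm wide; open, the fingers measure 114 mm over their backs; the gripper's body (76 mm by 85 mm) begins 54 mm behind the grasp point. The pads swing forward as they close: fully open they stand 13 mm farther back than shut.
Start: joints at [1.224, 0.321, -0.07, 1.45, 0.023, 1.371, -0.057], TCP at [0.229, -0.608, 0.231] pointing down, gripper open.
Joint ranges: [-2.86, 2.86], [-0.3, 2.09], [-1.38, 1.24], [0.06, 2.45], [-1.56, 4.7], [0.09, 2.05], [-2.69, 2.69]. Speed limits (rad/s): [2.57, 2.57, 3.14, 3.14, 3.14, 3.14, 3.14].

INTERFACE

Orientations are given as a rotation vector (axis times angle).
In Python, from workcell import * gives the robot as it stands. Calls block until the motion is done:
- move_ptp(position, orientation): joint-space move of the TCP to a pose.
- move_straight(position, orientation=None, velocity=0.15, f_stop=None): straight line of the TCP; orientation=None keeps the orientation; velocity is the mean speed in m/s. With f_stop (N) it stops when the force on the tool has changed by that much, and returns True; else False.
- movej(angles): joint-space move.
- move_gripper(opening, f_grip=None): finger opening in m; f_grip is the grip in N (None keeps the last); returns when the fingers have stopped.
- hold(seconds).
- solve_ik(position, orientation): joint angles nearest the present ones, or None.
- state(): the state.
- snapshot(name): name is "scene" or "side" or "wrist"; returns a dict with "image" (480x640x3 uint8, red, green, blue), "range_z" (480x640 float32, m along the optical axis (not along the pixel's ray), 0 where there is no reading), "fx", "fy", "cx", "cy" (pixels), "rvec" (rotation vector, rad) and "tvec" (3), from world to camera coordinates, as OpenCV has them. Camera axes: x right, y down, z forward; pixel columns grow to the right and rows downward; lengths in m; the calibration is good to about 2 mm. A picture is of the moment at which its call begins.
A pose or a line that the arm cannot do raises MotionError and nothing moves.
- sign_off(): hands the job in; it is judged then, once.
The state is a dict: "clock": time; "joints": joint angles; "joint_velocities": joint speeds; "tau": joint torques, N m; "eef_pos": TCP position; "tool_rot": TCP orientation; "force": force on the tool from outside, world axes, zero at the start; "torque": the same for the moment, N m; "gripper_width": finger opening in m; "finger_force": force on a finger pad.
Only numpy, scipy, OpenCV 4.12 (cv2) and the standard library are available. Lean on these libraries where they do the work, as an engineer would, in place of code of your own. Each camera call takes 0.05 s, during which the arm holds its last target. There are 200 camera calls.

## Working session

There is one attempt and no reset: what is moved stays moved. The work goes in short steps, each a Python script; the robot and the scene stay as the last script left them, time stands still between calls to the robot, and variables do not carry over. Pictures are saved under pics/ and viewed, at most 10 in all, crops included, and the job is handed in when it is done.

```bash
ls; mkdir -p pics
cat > h.py <<'E'
import numpy as np, cv2
from scipy.spatial.transform import Rotation as R
def P(s,z=None):
    "world points for each pixel from range"
    h,w=s["range_z"].shape; u,v=np.meshgrid(np.arange(w),np.arange(h))
    d=s["range_z"]; c=np.stack([(u-s["cx"])/s["fx"]*d,(v-s["cy"])/s["fy"]*d,d],-1)
    Rm=cv2.Rodrigues(np.array(s["rvec"],float))[0]
    return (c-np.array(s["tvec"]).reshape(3))@Rm
def ray(s,u,v,z):
    Rm=cv2.Rodrigues(np.array(s["rvec"],float))[0]; o=-Rm.T@np.array(s["tvec"]).reshape(3)
    d=Rm.T@np.array([(u-s["cx"])/s["fx"],(v-s["cy"])/s["fy"],1]); return o+d*(z-o[2])/d[2]
def save(s,n): cv2.imwrite("pics/"+n,s["image"][:,:,::-1])
E
python3 - <<'E'
from workcell import *; from h import *; import pickle
S={n:snapshot(n) for n in("scene","side","wrist")}
pickle.dump(S,open("s.pkl","wb"))
a=np.hstack([S["scene"]["image"],S["side"]["image"]])
save(S["scene"],"scene.png");save(S["side"],"side.png")
print(state())
for n in S:
    s=S[n];Rm=cv2.Rodrigues(np.array(s["rvec"],float))[0];print(n,-Rm.T@np.array(s["tvec"]).reshape(3),s["fx"],(s["range_z"]>0).mean())
E
```

```text
pics
{'clock': 0.15, 'joints': array([ 1.22411497,  0.32167086, -0.07006581,  1.45140895,  0.02259901,
        1.37082091, -0.05689987]), 'joint_velocities': array([-0.00087827, -0.00146827, -0.00140951, -0.00284473,  0.00133117,
        0.00073943, -0.00059202]), 'tau': array([ 3.10863370e-04, -4.94094336e+01, -3.82663384e-01, -3.14686060e+01,
        1.30525249e-02,  8.26101605e-03, -1.55897106e-05]), 'eef_pos': array([ 0.22925105, -0.60778084,  0.23045572]), 'tool_rot': array([-3.08916048e+00, -5.63390613e-01,  5.71727557e-04]), 'force': array([0.44539223, 0.35198214, 0.65192945]), 'torque': array([-0.01966833,  0.05778258,  0.02269602]), 'finger_force': 0.0, 'gripper_width': 0.08547878402245357}
scene [ 1.03900184 -0.25261558  0.64359447] 453.0733874259741 0.9961165364583333
side [0.11525896 0.67776352 0.59750957] 533.6010168666894 0.9961393229166666
wrist [ 0.30248939 -0.57995377  0.37306276] 369.0948801619462 0.9958528645833333
```

View pics/scene.png

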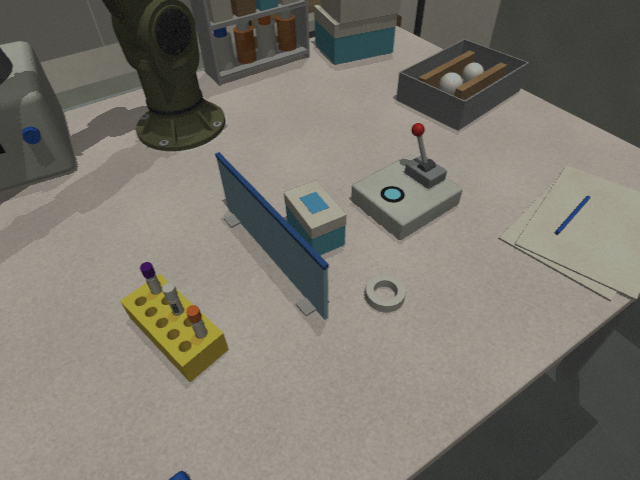

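View pics/side.png

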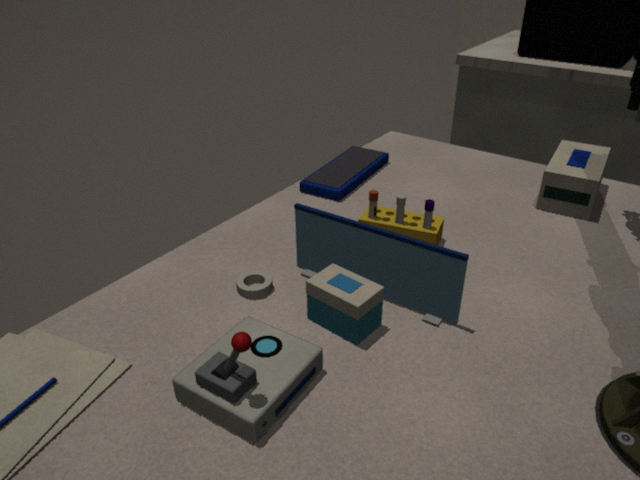

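The scene view shows the orange cap at (194,314), the screen's top edge from (218,157) to (326,268), the swab box at (316,215), the window at (392,194) and the red knob at (418,129). The side view shows the cap at (374,196), the window at (266,346) and the knob at (241,342). Next I'll measure these points.

```bash
cat > m.py <<'E'
from h import *; import pickle
S=pickle.load(open("s.pkl","rb"))
def mask(s,lo,hi,roi):
    x0,y0,x1,y1=roi; hsv=cv2.cvtColor(s["image"],cv2.COLOR_RGB2HSV); m=cv2.inRange(hsv,lo,hi); k=np.zeros_like(m);k[y0:y1,x0:x1]=m[y0:y1,x0:x1]
    n,l,st,c=cv2.connectedComponentsWithStats(k); 
    if n<2: return k*0
    i=1+st[1:,4].argmax(); return (l==i).astype(np.uint8)
def tri(a,ua,b,ub):
    o=[];d=[]
    for s,(u,v) in((a,ua),(b,ub)):
        Rm=cv2.Rodrigues(np.array(s["rvec"],float))[0];o.append(-Rm.T@np.array(s["tvec"]).reshape(3));q=Rm.T@np.array([(u-s["cx"])/s["fx"],(v-s["cy"])/s["fy"],1]);d.append(q/np.linalg.norm(q))
    t=np.linalg.lstsq(np.array([d[0],-d[1]]).T,o[1]-o[0],rcond=None)[0]
    p,q=o[0]+t[0]*d[0],o[1]+t[1]*d[1]; return (p+q)/2,np.linalg.norm(p-q)
E
python3 - <<'E'
from m import *
np.set_printoptions(precision=4,suppress=True)
a,b=S["scene"],S["side"]
def cen(m):
    c=max(cv2.findContours(m,0,2)[0],key=cv2.contourArea);return cv2.minEnclosingCircle(c),np.argwhere(m).mean(0)[::-1],m.sum()
T={"orange":((5,150,90),(18,255,255),(170,290,220,340),(360,180,390,215)),
"red":((0,150,60),(4,255,255),(400,110,440,150),(220,320,265,365)),
"purple":((125,80,30),(160,255,255),(130,250,170,290),(415,190,445,222)),
"glass":((80,60,90),(110,255,255),(375,180,412,210),(245,330,290,362)),
"edge":((108,150,50),(125,255,255),(200,140,340,290),(280,195,475,270)),
"rack":((20,120,60),(35,255,255),(100,260,240,390),(340,190,460,250)),
"lid":((95,80,120),(110,255,255),(295,185,335,215),(325,270,365,295))}
for n,(lo,hi,ra,rb) in T.items():
    A=mask(a,lo,hi,ra);B=mask(b,lo,hi,rb);
    if not A.sum() or not B.sum(): print(n,A.sum(),B.sum());continue
    ca,cb=cen(A),cen(B);print(n,ca[1],ca[0][1],ca[2],cb[1],cb[0][1],cb[2],"tri",*tri(a,ca[1],b,cb[1]))
    for s,M in((a,A),(b,B)):
        p=P(s)[M>0];print("   range med",np.median(p,0),"z",np.percentile(p[:,2],[2,98]))
    if n in("edge","rack"):
        z=.14 if n=="edge" else .05
        for s,M in((a,A),(b,B)):
            p=P(s)[M>0];p=p[abs(p[:,2]-z)<.006];r=cv2.minAreaRect((p[:,:2]*1000).astype(np.float32));print("   rect mm",r)
    if n in("glass",):
        print([ray(s,*c[1],.045) for s,c in((a,ca),(b,cb))])
# reader top by height, tape, box top
for s,n in((a,"scene"),(b,"side")):
    p=P(s); 
    g=ray(s,*( (392,194) if n=="scene" else (266,346)),.045)
    m=(abs(p[...,2]-.045)<.005)&(np.hypot(p[...,0]-g[0],p[...,1]-g[1])<.2)
    m=cv2.morphologyEx(m.astype(np.uint8),cv2.MORPH_OPEN,np.ones((3,3)))
    k,l,st,c=cv2.connectedComponentsWithStats(m);m=l==1+st[1:,4].argmax()
    print("reader",n,cv2.minAreaRect((p[m][:,:2]*1000).astype(np.float32)))
    u=(318,203) if n=="scene" else (345,283);g=ray(s,*u,.082)
    m=(abs(p[...,2]-.082)<.006)&(np.hypot(p[...,0]-g[0],p[...,1]-g[1])<.08)
    print("box",n,cv2.minAreaRect((p[m][:,:2]*1000).astype(np.float32)))
E
```

```text
orange [192.1622 310.3063] 6.328692436218262 111 [373.2727 191.5909] 3.5356338024139404 22 tri [ 0.6326 -0.209   0.1091] 0.0008858966515567265
   range med [ 0.6339 -0.2085  0.1102] z [0.0505 0.112 ]
   range med [ 0.6317 -0.2098  0.1095] z [0.0447 0.3933]
red [417.83 128.52] 6.087786674499512 100 [240.1522 338.7391] 9.125642776489258 184 tri [0.5097 0.3199 0.1418] 0.00037260665503031774
   range med [0.514  0.3162 0.1454] z [0.1354 0.1515]
   range med [0.5036 0.3254 0.1481] z [0.1416 0.1518]
purple [147.071  269.7574] 8.153575897216797 169 [429.9062 201.7812] 4.609872341156006 32 tri [ 0.5173 -0.2384  0.105 ] 0.00570740316810045
   range med [ 0.5223 -0.2371  0.1087] z [0.0926 0.1113]
   range med [ 0.5137 -0.2356  0.1095] z [0.0633 0.1117]
glass [392.0429 193.5714] 8.139510154724121 140 [265.9957 345.5565] 10.30786418914795 230 tri [0.5499 0.2335 0.0463] 0.0009612910377767743
   range med [0.5501 0.2332 0.0465] z [0.0443 0.0486]
   range med [0.5498 0.2333 0.0461] z [0.044  0.0478]
[array([0.5492, 0.2349, 0.045 ]), array([0.5505, 0.2322, 0.045 ])]
edge [294.5625 233.6844] 46.32773
[... 688 characters left out ...]
 [0.0301 0.0533]
   rect mm ((578.9261474609375, -236.87022399902344), (172.72447204589844, 75.06433868408203), 13.735960006713867)
   rect mm ((575.49169921875, -235.49566650390625), (171.18411254882812, 83.8172378540039), 12.819855690002441)
lid 344 0
reader scene ((549.25244140625, 274.5159912109375), (150.3068084716797, 172.0399932861328), 3.683892250061035)
box scene ((517.5669555664062, 71.66191101074219), (73.07471466064453, 115.77982330322266), 85.35588073730469)
reader side ((545.9450073242188, 274.18328857421875), (151.39845275878906, 170.4037628173828), 3.3026442527770996)
box side ((514.9773559570312, 71.81377410888672), (74.95411682128906, 113.90007019042969), 85.13829803466797)
```

```bash
cat >> h.py <<'E'
def down(deg):
    t=np.radians(deg)/2; return np.pi*np.array([np.cos(t),np.sin(t),0])
E
python3 - <<'E'
from workcell import *; from h import *
np.set_printoptions(precision=4,suppress=True)
q=solve_ik([.51,.321,.26],down(3.5)); print(q)
p=state()["eef_pos"]; move_straight([p[0],p[1],.27])
move_ptp([.51,.321,.26],down(3.5))
s=snapshot("wrist"); save(s,"w1.png"); print(state()["clock"],state()["eef_pos"],state()["joints"])
Rm=cv2.Rodrigues(np.array(s["rvec"],float))[0]
hsv=cv2.cvtColor(s["image"],cv2.COLOR_RGB2HSV)
m=((hsv[...,0]<5)|(hsv[...,0]>175))&(hsv[...,1]>130)&(hsv[...,2]>50);m=m.astype(np.uint8)
n,l,st,c=cv2.connectedComponentsWithStats(m);i=1+st[1:,4].argmax();print(st[i],c[i]);pp=P(s);print(np.median(pp[l==i],0),ray(s,*c[i],.139))
E
```

```text
[ 0.2917  0.4336 -1.1826  1.5032  0.4015  1.4733 -2.4068]
3.9917 [0.5106 0.3203 0.2599] [ 0.3139  0.4572 -1.2254  1.5025  0.4302  1.4831 -2.427 ]
[298 218  34  34 904] [314.7533 234.8374]
[0.5087 0.3211 0.1477] [0.5058 0.3209 0.139 ]
```

View pics/w1.png

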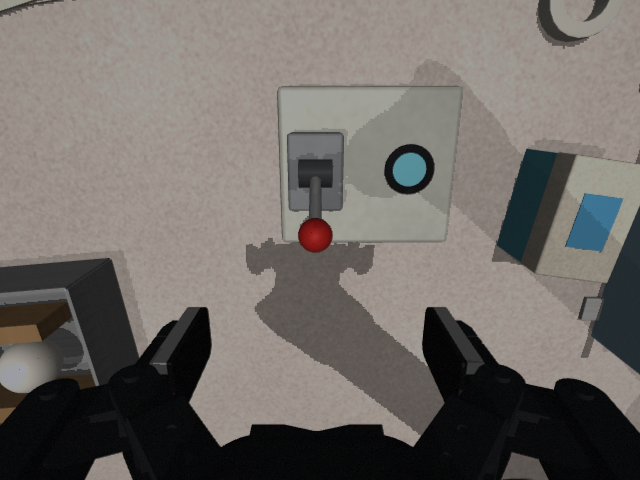

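The wrist view shows the knob at (315,235), the block and pivot at (315,172), and the window at (409,169). I'll grip the knob across the swing plane and sweep it along its arc.

Run:
```python
from workcell import *; from h import *
np.set_printoptions(precision=4,suppress=True)
s=snapshot("wrist"); hsv=cv2.cvtColor(s["image"],cv2.COLOR_RGB2HSV)
m=cv2.inRange(hsv,(80,80,80),(110,255,255));m[:,:370]=0;m[:,450:]=0;n,l,st,c=cv2.connectedComponentsWithStats(m);i=1+st[1:,4].argmax();print("win",st[i],ray(s,*c[i],.045))
pp=P(s);m=(abs(pp[...,2]-.045)<.006)&(abs(pp[...,0]-.55)<.11)&(abs(pp[...,1]-.27)<.12);m=cv2.morphologyEx(m.astype(np.uint8),cv2.MORPH_OPEN,np.ones((5,5)))
print("reader",cv2.minAreaRect((pp[m>0][:,:2]*1000).astype(np.float32)))
m=(abs(pp[...,2]-.070)<.004)&(abs(pp[...,0]-.545)<.06)&(abs(pp[...,1]-.324)<.05);print("block",cv2.minAreaRect((pp[m][:,:2]*1000).astype(np.float32)))
y=np.radians(3.5); ex=np.array([np.cos(y),np.sin(y),0]); piv=np.array([.5445,.3235,.067])
def tcp(a): return piv+.08*(np.sin(a)*ex+np.array([0,0,np.cos(a)]))-[0,0,.017]
try:
    move_straight(tcp(-.47)+[0,0,.06],down(3.5),.15)
    print(move_straight(tcp(-.47),None,.08,f_stop=8))
    move_gripper(.02,20); print(state()["gripper_width"],state()["force"],state()["eef_pos"],tcp(-.47))
    for a in(-.35,-.23,-.11,0): move_straight(tcp(a),None,.08)
    hold(.3);print(state()["gripper_width"],state()["force"],state()["eef_pos"],tcp(0),state()["clock"])
    for n in("scene","side"): save(snapshot(n),"l_"+n+".png")
except MotionError as e: print("ERR",e,state()["eef_pos"])
```

```text
win [393 152  34  34 886] [0.5478 0.233  0.045 ]
reader ((545.093505859375, 273.2587890625), (150.1689453125, 170.20571899414062), 3.89064359664917)
block ((542.04931640625, 323.0351257324219), (68.88888549804688, 50.00691223144531), 3.491063356399536)
False
0.024037977262144353 [-0.7764 -1.4579  0.9951] [0.5083 0.3212 0.1215] [0.5083 0.3213 0.1213]
0.024425799968885203 [-0.568  -0.0621 -0.1821] [0.5442 0.3234 0.1298] [0.5445 0.3235 0.13  ] 7.5583
```

```bash
cat > lev.py <<'E'
from workcell import *; from h import *
def knob(name,s):
    hsv=cv2.cvtColor(s["image"],cv2.COLOR_RGB2HSV)
    m=(((hsv[...,0]<5)|(hsv[...,0]>175))&(hsv[...,1]>130)&(hsv[...,2]>50)).astype(np.uint8)
    if name=="scene": m[:, :380]=0;m[:,460:]=0
    n,l,st,c=cv2.connectedComponentsWithStats(m);i=1+st[1:,4].argmax()
    C,r=cv2.minEnclosingCircle(max(cv2.findContours((l==i).astype(np.uint8),0,2)[0],key=cv2.contourArea))
    return st[i],C,r,ray(s,*C,.147)
E
python3 - <<'E'
from lev import *
np.set_printoptions(precision=4,suppress=True)
p=state()["eef_pos"]
move_gripper(.085); move_straight([p[0],p[1],.26],None,.2)
s=snapshot("wrist"); save(s,"w2.png"); print(knob("wrist",s))
pp=P(s);m=(abs(pp[...,2]-.070)<.004)&(abs(pp[...,0]-.545)<.06)&(abs(pp[...,1]-.324)<.05);print("block",cv2.minAreaRect((pp[m][:,:2]*1000).astype(np.float32)))
m=(abs(pp[...,2]-.045)<.006)&(abs(pp[...,0]-.55)<.11)&(abs(pp[...,1]-.27)<.12);m=cv2.morphologyEx(m.astype(np.uint8),cv2.MORPH_OPEN,np.ones((5,5)))
print("reader",cv2.minAreaRect((pp[m>0][:,:2]*1000).astype(np.float32)))
a,b=snapshot("scene"),snapshot("side");print(knob("scene",a),knob("side",b),state()["clock"])
E
```

```text
(array([298, 222,  35,  35, 963], dtype=int32), (315.5563049316406, 238.7386016845703), 17.60165023803711, array([0.5389, 0.323 , 0.147 ]))
block ((542.3359985351562, 323.04583740234375), (69.34574127197266, 50.07571792602539), 3.5845770835876465)
reader ((545.9320678710938, 273.13970947265625), (147.94876098632812, 169.92208862304688), 3.565680742263794)
(array([425, 127,  13,  13, 133], dtype=int32), (431.0, 133.0), 6.708303928375244, array([0.5409, 0.3243, 0.147 ])) (array([211, 318,  20,  19, 259], dtype=int32), (220.3235321044922, 326.9705810546875), 9.725119590759277, array([0.542 , 0.3221, 0.147 ])) 9.225
```

View pics/w2.png

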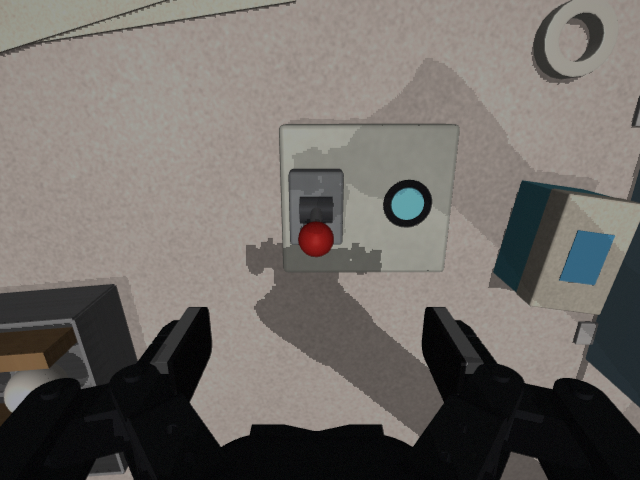

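The knob now stands at (316,239) and the lever is nearly upright. Its centre is about 3.3 mm short of the pivot in all views, so I'll regrip and correct by that much.

Run:
```python
from lev import *
np.set_printoptions(precision=4,suppress=True)
t=np.array([.5442,.3234,.130])
print(move_straight(t,None,.12,f_stop=8)); move_gripper(.02,20); print(state()["gripper_width"])
move_straight(t+[.0034,.0002,0],None,.03); hold(.3); print(state()["eef_pos"])
move_gripper(.085); move_straight([t[0],t[1],.26],None,.2)
s=snapshot("wrist"); print(knob("wrist",s))
pp=P(s);m=(abs(pp[...,2]-.070)<.004)&(abs(pp[...,0]-.545)<.06)&(abs(pp[...,1]-.324)<.05);print("block",cv2.minAreaRect((pp[m][:,:2]*1000).astype(np.float32)))
m=(abs(pp[...,2]-.045)<.006)&(abs(pp[...,0]-.55)<.11)&(abs(pp[...,1]-.27)<.12);m=cv2.morphologyEx(m.astype(np.uint8),cv2.MORPH_OPEN,np.ones((5,5)))
print("reader",cv2.minAreaRect((pp[m>0][:,:2]*1000).astype(np.float32)))
a,b=snapshot("scene"),snapshot("side");print(knob("scene",a),knob("side",b),state()["clock"])
for z in(.30,.20,.081): 
    for th in (14,194): print(z,th,solve_ik([.632,-.208,z],down(th)))
for z in(.26,.126): 
    for th in (14,4,194): print(z,th,solve_ik([.549,.2335,z],down(th)))
```

```text
False
0.024791722090732347
[0.5479 0.3237 0.1303]
(array([298, 217,  35,  35, 973], dtype=int32), (315.4259338378906, 233.98147583007812), 17.685518264770508, array([0.5425, 0.3232, 0.147 ]))
block ((542.3754272460938, 323.0251159667969), (69.4290771484375, 50.00452423095703), 3.677800416946411)
reader ((545.8390502929688, 273.0164794921875), (148.14059448242188, 170.1824493408203), 3.562401056289673)
(array([426, 128,  13,  13, 131], dtype=int32), (432.6666564941406, 133.8333282470703), 6.718648910522461, array([0.5447, 0.325 , 0.147 ])) (array([209, 317,  19,  18, 254], dtype=int32), (218.1666717529297, 325.8333435058594), 9.663896560668945, array([0.546 , 0.3221, 0.147 ])) 13.175
0.3 14 [ 1.0305  0.5858 -1.1891  1.2692  0.5396  1.6216 -1.3874]
0.3 194 [ 1.0274  0.5818 -1.1811  1.2693  0.5339  1.6195  1.7575]
0.2 14 [ 1.0463  0.631  -1.1488  1.4229  0.5729  1.4505 -1.4207]
0.2 194 [ 1.06    0.6494 -1.181   1.4225  0.5977  1.461   1.7061]
0.081 14 [ 1.0138  0.7145 -1.0598  1.549   0.6434  1.262  -1.469 ]
0.081 194 [ 1.0714  0.7935 -1.1832  1.5471  0.7506  1.3153  1.6113]
0.26 14 [ 0.5044  0.4612 -1.2653  1.5173  0.4401  1.485  -2.0946]
0.26 4 [ 0.4885  0.4413 -1.2311  1.5176  0.4165  1.4766 -2.2522]
0.26 194 [ 0.4611  0.4127 -1.1771  1.5183  0.3817  1.465   1.0888]
0.126 14 [ 0.4553  0.5608 -1.1786  1.6882  0.5415  1.2649 -2.1667]
0.126 4 [ 0.4395  0.5424 -1.1493  1.6886  0.5184  1.2552 -2.3253]
0.126 194 [ 0.4544  0.5598 -1.177   1.6882  0.5402  1.2644  0.9758]
```

The lever is upright to within about 1 mm at the knob. Next is the tube, approached from high above.

Run:
```python
from workcell import *; from h import *
np.set_printoptions(precision=4,suppress=True)
p=state()["eef_pos"]; move_straight([p[0],p[1],.31],None,.2)
move_ptp([.632,-.208,.31],down(13.5)); move_straight([.632,-.208,.2],None,.2)
s=snapshot("wrist"); save(s,"w3.png"); hsv=cv2.cvtColor(s["image"],cv2.COLOR_RGB2HSV)
m=cv2.inRange(hsv,(5,150,70),(18,255,255)); n,l,st,c=cv2.connectedComponentsWithStats(m);i=1+st[1:,4].argmax()
pp=P(s); q=pp[l==i]; t=q[abs(q[:,2]-.11)<.004]
print(st[i],c[i],cv2.minEnclosingCircle((t[:,:2]*1000).astype(np.float32)),len(t),t.mean(0),q[:,2].max(),state()["clock"],state()["eef_pos"])
m=(abs(pp[...,2]-.05)<.005)&(hsv[...,0]>19)&(hsv[...,0]<36)&(hsv[...,1]>120);print(cv2.minAreaRect((pp[m][:,:2]*1000).astype(np.float32)))
```

```text
[305 225  27  34 623] [318.3868 243.6164] ((630.6176147460938, -209.13082885742188), 9.330276489257812) 578 [ 0.631  -0.2091  0.11  ] 0.34410090292911294 16.2667 [ 0.6331 -0.2075  0.2019]
((575.3289794921875, -238.04156494140625), (170.78988647460938, 75.20958709716797), 13.481266021728516)
```

View pics/w3.png

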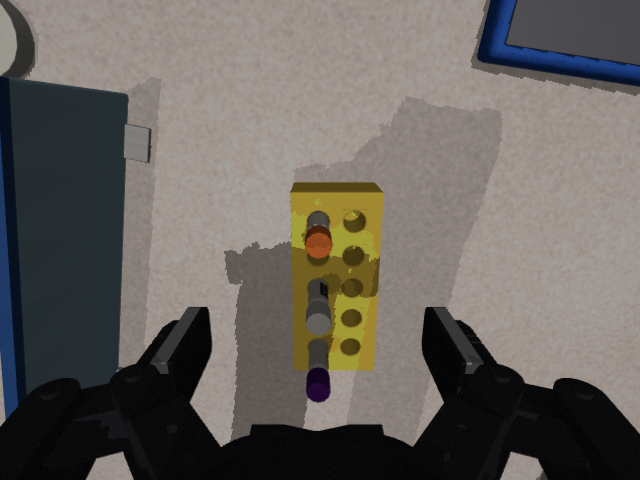

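The wrist view shows the orange cap at (318,244), in the end hole. The other two tubes are at (318,318) and (318,386), clear of both fingers.

Run:
```python
from workcell import *; from h import *
np.set_printoptions(precision=4,suppress=True)
g=np.array([.6320,-.2085,.081])
move_straight(g+[0,0,.05],None,.15); print(move_straight(g,None,.08,f_stop=8)); print(state()["eef_pos"],state()["force"])
move_gripper(.012,30); hold(.2); print(state()["gripper_width"],state()["finger_force"],state()["force"])
move_straight(g+[0,0,.06],None,.06); move_straight(g+[0,0,.215],None,.12)
hold(.2);print(state()["gripper_width"],state()["finger_force"],state()["clock"],state()["force"])
b=snapshot("side");save(b,"side2.png")
```

```text
False
[ 0.6322 -0.2084  0.0812] [ 0.3781 -0.4783  0.2968]
0.017589822287519513 29.329752824305615 [-0.2221  0.0216  1.7636]
0.01809043247343492 29.240643473203818 21.2583 [ 0.4519 -0.3517  1.0183]
```

View pics/side2.png

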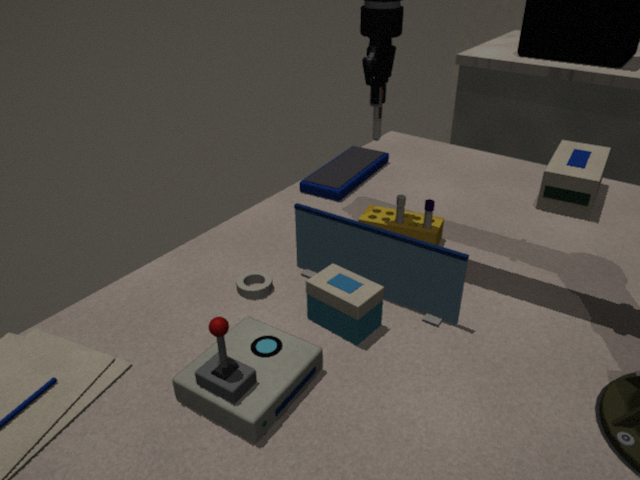

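The tube hangs upright from the grip, with its foot at (377,139). Next I'll carry it over the screen and stop above the window.

Run:
```python
from workcell import *; from h import *
np.set_printoptions(precision=4,suppress=True)
try: move_straight([.549,.2335,.296],None,.15)
except MotionError as e:
    print("ERR",e); raise
move_straight([.549,.2335,.156],None,.12); hold(.4)
print(state()["gripper_width"],state()["clock"],state()["eef_pos"])
S={n:snapshot(n) for n in("scene","side","wrist")}
import pickle;pickle.dump(S,open("s2.pkl","wb"))
c=[cv2.resize(S["scene"]["image"][90:240,320:480],None,fx=2.4,fy=2.4,interpolation=2),cv2.resize(S["side"]["image"][230:380,190:350],None,fx=2.4,fy=2.4,interpolation=2)]
cv2.imwrite("pics/c1.png",np.hstack(c)[:,:,::-1])
```

```text
0.017790335719746232 26.175 [0.5491 0.2335 0.1562]
```

View pics/c1.png

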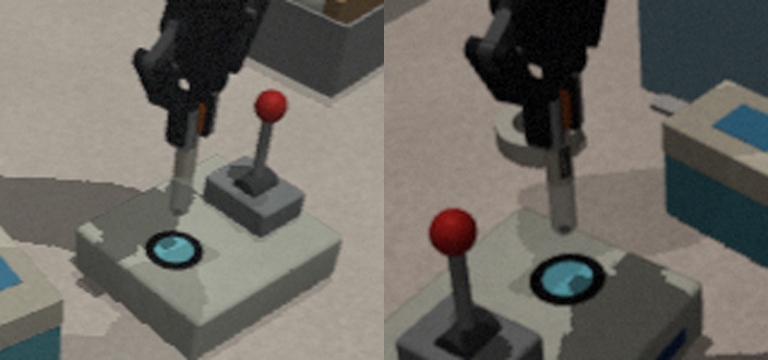

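Both crops show the tube hanging above the window (scene foot near (395,178), side foot near (425,326)). I'll fit its axis from the silhouettes in both views and compare it with the window centre.

```bash
cat > ax.py <<'E'
from m import mask; from h import *
def axis(S,cx,cy,zt,zlo,zhi):
    N=[];D=[];W=[]
    for n in("scene","side"):
        s=S[n];p=P(s)
        m=(np.hypot(p[...,0]-cx,p[...,1]-cy)<.02)&(p[...,2]>zlo-.03)&(p[...,2]<zhi)&(p[...,2]>.052)
        hsv=cv2.cvtColor(s["image"],cv2.COLOR_RGB2HSV)
        Rm=cv2.Rodrigues(np.array(s["rvec"],float))[0];o=-Rm.T@np.array(s["tvec"]).reshape(3)
        q=p[m]; print(n,m.sum(),"z",np.percentile(q[:,2],[0,1,5]))
        v,u=np.nonzero(m); rows=[r for r in np.unique(v) if (v==r).sum()>=6][1:-4]
        mid=np.array([[(u[v==r].min()+u[v==r].max())/2,r] for r in rows]); print(np.diff(np.array([[u[v==r].min(),u[v==r].max()] for r in rows]))[:,0])
        f=np.polyfit(mid[:,1],mid[:,0],1); e=[np.array([np.polyval(f,r),r,1.]) for r in(mid[0,1],mid[-1,1])]
        d=[Rm.T@np.array([(a[0]-s["cx"])/s["fx"],(a[1]-s["cy"])/s["fy"],1]) for a in e]
        nn=np.cross(*d);nn/=np.linalg.norm(nn);N.append(nn);D.append(nn@o)
        hm=cv2.inRange(hsv,(80,60,60),(110,255,255))
    N=np.array(N);D=np.array(D)
    at=lambda z:np.linalg.solve(N[:,:2],D-N[:,2]*z)
    return at
E
python3 - <<'E'
from ax import *;import pickle
np.set_printoptions(precision=4,suppress=True)
S=pickle.load(open("s2.pkl","rb"));at=axis(S,.549,.2335,.13,.085,.125)
print("axis at .085,.125",at(.085),at(.125))
E
```

```text
scene 128 z [0.0876 0.0885 0.0906]
[8 8 7 7 7 8 8 8 8]
side 214 z [0.0861 0.0886 0.0897]
[10 10 10 10 10 10 10 10 10  9 10 10 10 10]
axis at .085,.125 [-0.1939  0.9824] [-0.1384  0.927 ]
```

The two fixed cameras look from nearly opposite sides, so their planes are parallel. I'll fit an 8 mm circle to each camera's range points and compare with the window in the same camera.

```bash
cat > ax.py <<'E'
from h import *; from scipy.optimize import least_squares
def axis(S,cx,cy,zlo,zhi,zmin=.056):
    for n in("scene","side"):
        s=S[n];p=P(s);Rm=cv2.Rodrigues(np.array(s["rvec"],float))[0];o=-Rm.T@np.array(s["tvec"]).reshape(3)
        near=np.hypot(p[...,0]-cx,p[...,1]-cy)<.02
        for a,b in((zlo,(zlo+zhi)/2),((zlo+zhi)/2,zhi)):
            q=p[near&(p[...,2]>a)&(p[...,2]<b)][:,:2]
            k=np.array([cx,cy])-o[:2];k/=np.linalg.norm(k)
            r=least_squares(lambda c:np.hypot(*(q-c).T)-.008,q.mean(0)+k*.006,loss="soft_l1",f_scale=.001)
            print(n,"z %.3f-%.3f"%(a,b),len(q),"axis",r.x,"rms",np.sqrt(np.mean(r.fun**2)))
        print("  zmin",np.percentile(p[near&(p[...,2]>zmin)][:,2],[0,2,5]))
E
python3 - <<'E'
from ax import *;import pickle
np.set_printoptions(precision=4,suppress=True)
S=pickle.load(open("s2.pkl","rb"));axis(S,.549,.2335,.089,.125)
s=S["wrist"];save(s,"w4.png");hsv=cv2.cvtColor(s["image"],cv2.COLOR_RGB2HSV)
p=P(s);near=np.hypot(p[...,0]-.549,p[...,1]-.2335)<.03
print("wrist pts",[(a,(near&(p[...,2]>a)&(p[...,2]<a+.02)).sum()) for a in(.04,.06,.08,.1,.12,.14)])
E
```

```text
scene z 0.089-0.107 60 axis [0.5502 0.2343] rms 0.0010769126208888763
scene z 0.107-0.125 65 axis [0.5502 0.2345] rms 0.0010220646530401032
  zmin [0.0876 0.0932 0.0993]
side z 0.089-0.107 99 axis [0.5486 0.2325] rms 0.0008618972100064733
side z 0.107-0.125 110 axis [0.5485 0.2328] rms 0.0008664997677490408
  zmin [0.0861 0.0922 0.099 ]
wrist pts [(0.04, np.int64(4603)), (0.06, np.int64(0)), (0.08, np.int64(161)), (0.1, np.int64(354)), (0.12, np.int64(456)), (0.14, np.int64(753))]
```

View pics/w4.png

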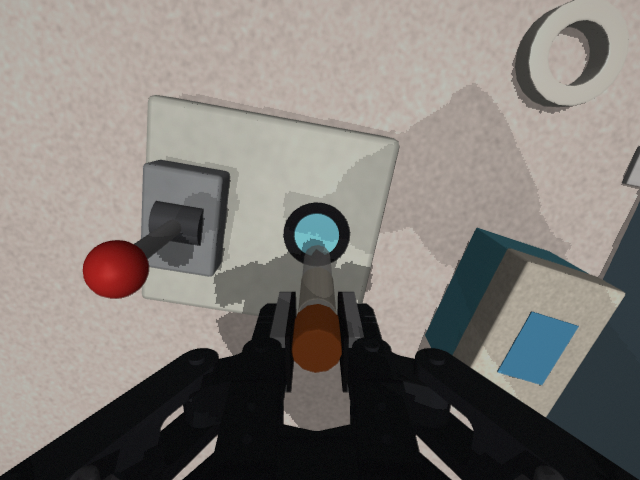

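The wrist view shows the foot at (317,247) below the cap at (317,337), with the window at (317,233). The tube is vertical and within about 0.6 mm of the window centre. I'll lower it to a 1 cm gap and check.

Run:
```python
from workcell import *; from ax import *
np.set_printoptions(precision=4,suppress=True)
print(move_straight([.5494,.2335,.1262],None,.05,f_stop=6)); hold(.5)
st=state();print(st["eef_pos"],st["gripper_width"],st["force"],st["clock"],st["tool_rot"])
S={n:snapshot(n) for n in("scene","side","wrist")}
axis(S,.5497,.2335,.06,.095,.052)
def win(n,roi):
    s=S[n];x0,y0,x1,y1=roi;hsv=cv2.cvtColor(s["image"],cv2.COLOR_RGB2HSV);p=P(s)
    m=(abs(p[...,2]-.0455)<.004)&(hsv[...,2]<45)&(np.hypot(p[...,0]-.55,p[...,1]-.2335)<.03);q=(p[m][:,:2]*1000).astype(np.float32);print(n,m.sum(),cv2.minEnclosingCircle(q))
for n in S: win(n,(0,0,640,480))
w=S["wrist"];p=P(w);q=p[(np.hypot(p[...,0]-.549,p[...,1]-.2335)<.02)&(p[...,2]>.054)&(p[...,2]<.1)]
r=least_squares(lambda c:np.hypot(*(q[:,:2]-c).T)-.008,[.549,.2335],loss="soft_l1",f_scale=.001);print("wrist tube",r.x,q[:,2].min(),len(q))
from lev import knob
print(knob("wrist",S["wrist"])[3],knob("scene",S["scene"])[3],knob("side",S["side"])[3])
c=[cv2.resize(S[n]["image"][y:y+150,x:x+160],None,fx=2.4,fy=2.4,interpolation=2) for n,x,y in(("scene",320,90),("side",190,230))]
cv2.imwrite("pics/c2.png",np.hstack(c)[:,:,::-1])
```

```text
False
[0.5494 0.2335 0.1263] 0.017947119976738857 [-0.0095 -0.2683  0.0224] 27.575 [3.1198 0.3692 0.0002]
scene z 0.060-0.077 58 axis [0.5506 0.2345] rms 0.0009556772266990992
scene z 0.077-0.095 57 axis [0.5505 0.2346] rms 0.000810725511887309
  zmin [0.0575 0.0624 0.069 ]
side z 0.060-0.077 92 axis [0.5489 0.2326] rms 0.0009154583176651014
side z 0.077-0.095 101 axis [0.5489 0.2327] rms 0.0007839422834998169
  zmin [0.0555 0.0622 0.0681]
scene 107 ((550.3856201171875, 232.7303466796875), 23.854713439941406)
side 229 ((549.4620361328125, 232.6130828857422), 24.16355323791504)
wrist 1755 ((547.753173828125, 233.3383331298828), 23.882545471191406)
wrist tube [0.5475 0.2328] 0.0585761956380324 699
[0.5424 0.3243 0.147 ] [0.5455 0.3251 0.147 ] [0.5452 0.3225 0.147 ]
```

View pics/c2.png

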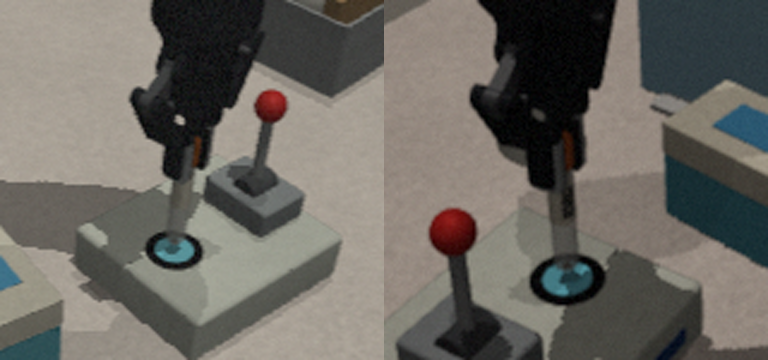

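The foot sits centred over the glass, at scene (392,190) and side (426,340). All views put it within 1 mm of centre with a gap of about 1 cm, and the lever still stands upright, so I'm handing in.

```bash
python3 -c "
from workcell import *
print(sign_off())"
```

```text
the job is handed in; nothing more can be done
None
```

The job is handed in: the lever stands upright, and the orange-capped tube is held still and upright, within about 1 mm of the window's centre and about 1 cm above the glass, at about 28 s on the clock.

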